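Raise and hold the carton height gauge

ROBOT

A 7-joint arm with a two-finger parallel gripper is mounted at the origin on the work surface. World frame = base frame: x ahead of the robot, y to its left, z up, the work surface at z = 0. Lengths are in m, angles in rad, forces in N, time in s.
With the tool pointing down it reaches from about 0.425 to 0.95 m from the base axis. Payload 16.7 kg.
Tool frame: the origin (TCP) lies at the very end of the fingers, on their centre line; the grasp point (between the pads) lies 19 mm behind it; z points along the fingers, y is the line along which they close (so a half turn about z gives the same grasp; the last joint's range is limited). The gripper opens to 94 mm and grips with 3 to 60 N. Pads are 16 mm wide; open, the fingers measure 119 mm over their backs; the gripper's body (75 mm by 177 mm) begins 78 mm behind the grasp point.
Start: joints at [-0.149, 0.426, 0.074, 1.606, -0.034, 1.111, -0.067], TCP at [0.675, -0, 0.205] pointing down, gripper open.
Joint ranges: [-2.85, 2.85], [-0.5, 2.14], [-1.23, 1.37], [0.21, 2.46], [-1.02, 4.16], [0.16, 2.05], [-2.73, 2.73]. Speed limits (rad/s): [1.89, 1.89, 2.39, 2.39, 3.01, 3.01, 3.01].

INTERFACE

Orientations are given as a unit quaternion [w, x, y, z].
In Python, from plant import state, get_image, camera_params, sign_off gives the robot as it stands.
- The arm moves only by the tool servo_tool, never from a script. Its argument "rows" is one flat list of numbers, 7 for each row, row after row: the shift along the tool's x, y, z in mm, then the turn, a rotation vector about the tool's x, y, z in rad, then the closure, from 0 (fully open) to 1 (shut). A call has 1 to 20 rows; each row is the pose to reach, as a shift and turn from the pose commanded when the call began, along the tool's axes at that moment; what a row does not reach only later rows make up. A row lasts 1/12 s, in which the tool goes at most 41.7 mm and 7.16 degrees, less where a joint would pass 70% of its speed; a pose out of reach is approached as far as the arm can. A call with a gripper value outside its range is refused whole. The fingers move at their own pace and stop on an object; "squeeze" is the grip in N (left out, the last holds). Time passes only in rows, so rows that repeat a pose let the fingers close. It gives the time, the measured TCP pose, the force, the opening and the grip force at its end, in the units of the state.
- state(): the state, without advancing time (a new reading comes with each control period).
- get_image(name): name is "scene" or "side" or "wrist"; returns (picture, depth): 384x512x3 uint8, blue, green, red; 384x512 float32, m along the optical axis (not along the pixel's ray), 0 where there is no reading.
- camera_params(name): a dict with "intrinsics" (3x3 intrinsics, pixels), "dist" ([k1, k2, p1, p2, k3] as OpenCV has them; the pictures are not rectified), "R" (3x3) and "t" (3): a world point X has camera coordinates R X + t; the wrist camera has in their place "tool_from_camera" (4x4, takes a point from camera to tool coordinates, whose origin is the TCP and whose axes are the flange's). Camera axes: x right, y down, z forward; pixel columns grow to the right and rows downward; lengths in m; the calibration is good to about 2 mm. A picture is of the moment at which its call begins: read the wrist's pose just before it. camera_params takes no time and is no camera call.
- sign_off(): hands the job in; it is judged then, once.
The state is a dict: "t": time; "qpos": joint angles; "dq": joint speeds; "joint_torque": joint torques, N m; "tcp_pos": TCP position; "eef_rot": TCP orientation; "contact_force": force on the tool from outside, world axes, zero at the start; "ft_torque": the same for the moment, N m; "grip_width": opening from 0.0 (shut) to 1.0 (fully open); "grasp_force": force on a finger pad.
Only numpy, scipy, OpenCV 4.12 (cv2) and the standard library are available. Lean on these libraries where they do the work, as an engineer would, in place of code of your own. Each camera call takes 0.05 s, during which the arm holds its last target. There are 200 camera calls.

TASK

The next carton has to go under the blade of the height gauge on the packing bench: turn the gauge's lock knob clockwise past its click, then squeeze the button in the pull handle and pull the mast up past its first stop to the second, topmost stop. Finish while holding it there by the handle with the button still squeezed in, leaving the knob unlocked; do not let go. Leave the other things on the bench where they are.

Things in the scene. Friction and masses are not known exactly. Their poses are not given: they have to be found in the camera images.
- gauge: Carton height gauge, fixed to the bench: aluminium foot plate 350 x 110 x 12 mm, round upright tube 32 mm across (black collar 40 mm across, top at 140 mm), grey lock housing 165 x 56 mm, top at 42 mm. Origin on the bench under the mast axis, z up; x runs along the plate, which spans x -195 to 155 mm; the lock knob's axis is at x -130 mm, y 0. Stands at any yaw from -52 to 52 degrees.
- knob_grip (a point): Centre of the lock knob's finger bar, on the knob's upright axis, 72 mm above the bench. The knob is black: a disc 48 mm across, top at 51 mm, and on it an upright bar 44 mm long, 14 mm thick, top at 83 mm. The bar lies along this point's x axis and turns with the knob.
- knob (a joint): Angle of the lock knob in rad, 0 (locked) to 1.3 (end stop), growing clockwise seen from above; at 0 the bar lies along the gauge's x axis. Starts at 0 to 0.2. A sprung detent resists from about 0.4 (up to about 0.2 N m); past 0.7 it snaps over to about 1.0 with a click. It stays where it is left. From about 0.75 on the lock no longer holds the mast down.
- handle_grip (a point): Centre of the pull handle on top of the telescoping mast, on the mast axis, 172 mm above the bench when home, 282 mm at the second stop; axes as the gauge's. The handle is a black block 46 mm (x) by 24 mm (y) by 40 mm high, its underside 20 mm below this point and 12 mm above the tube's collar when home. It rides straight up with the mast.
- blade_tip (a point): Free end of the steel feeler blade, 150 mm from the mast axis along the gauge's +x. The blade is 22 mm wide and 4 mm thick, rides with the mast, and its top lies 24 mm below the handle's centre.
- trigger_face (a point): Middle of the outer face of the squeeze button, a grey plate 30 mm wide and 28 mm high on the handle's +y side, level with its centre; the face is 20 mm from the mast axis when out, 13 mm when in. Handle and button together are 32 mm thick along y, 25 mm when squeezed; a grip across y at the handle's centre presses it in.
- trigger (a joint): Squeeze button: 0 out, 0.007 m fully in (about 8.5 N; it springs back out). The mast is free of its stops while the button is in by 0.005 or more.
- mast (a joint): How far the mast is pulled up, in m: 0 home, 0.055 first stop, 0.11 second stop, also its hard upper end. With the button in it slides freely past the first stop (weight and friction together 5 to 7 N); with the button out it latches at the next stop it meets.
- carton: Bystander, loose: small brown cardboard carton 90 x 70 x 60 mm. Origin at the middle of its underside.
- tape_roll: Bystander, loose: amber roll of packing tape lying flat, 90 mm across, 40 mm high. Origin at the middle of its underside.
- jar: Bystander, loose: small jar, 60 mm across, 85 mm high. Origin at the middle of its underside.
- scoop: Bystander, loose: wooden spoon lying flat, about 200 mm long. Origin at the middle of its underside, or thereabouts.
- cups: Bystander, loose: stack of paper cups standing mouth up, 80 mm across, 155 mm high, light. Origin at the middle of its underside.
- basket: Bystander, loose: wooden bowl 120 mm across, 50 mm high. Origin at the middle of its underside.
- staple_box: Bystander, loose: flat cardboard box 100 x 50 x 30 mm. Origin at the middle of its underside.

How it is judged:
On the way, in this order (a step that is already met when the one before it is completed fails the run):
1. the lock knob is turned past its click (value of joint knob above 0.85 rad), for 0.2 s.
2. the mast is pulled up to the second stop with the button squeezed (value of joint mast above 0.104 m and value of joint trigger above 0.005 m and contact force between the fingers and gauge above 4 N), for 0.2 s.
At the end, for the whole second after the job is handed in: The fingers hold the handle (more than 4 N) with the button at least 5 mm in, the mast is within 6 mm of the second stop (joint above 0.104 m) and still, and the knob is past its click (above 0.85 rad) (all of step 2 and value of joint knob above 0.85 rad and not (velocity of joint mast above 0.02 m/s) and not (velocity of joint mast below -0.02 m/s)); the arm keeps its last pose, push and grip.
It fails at once if a bystander is shifted more than 30 mm (distance of any of carton, tape_roll, jar, scoop, cups, basket, staple_box from where it was at the start of the episode above 0.03 m).
It fails at once if the jar or the stack of cups is knocked over (angle between any of jar, cups's own z axis and vertical above 0.6 rad).
It also fails if it takes over 42 s, if anything falls off the work surface, if the arm or the gripper's body presses on something with over 40 N, if the wrist force passes 120 N, or if a joint passes its speed limit or range.

## Working session

There is one attempt and no reset: what is moved stays moved. The work goes in short steps, Python scripts to look and compute and a tool call to move; the robot and the scene stay as the last step left them, time stands still between calls to the robot, and variables do not carry over. Pictures are saved under pics/ and viewed, at most 10 in all, crops included, and the job is handed in when it is done.

Besides the shell and the picture viewer there is one more tool, called as name(argument=value, ...) on one line, values as JSON. servo_tool: Moves the arm, as the interface text tells. Its arguments: {"type":"object","properties":{"rows":{"type":"array","items":{"type":"number"}},"squeeze":{"type":"number"}},"required":["rows"]}

```bash
mkdir -p pics; ls; cat > h.py <<'E'
import numpy as np,cv2
from plant import *
def snap(n):
    im,d=get_image(n);np.savez(f'pics/{n}.npz',im=im,d=d);return im,d
def pix(n,u,v,z=None,d=None):
    """world point of pixel: at depth d or on plane z"""
    c=camera_params(n);K=np.array(c['intrinsics']);R=np.array(c['R']);t=np.array(c['t'])
    p=cv2.undistortPoints(np.array([[[u,v]]],float),K,np.array(c['dist']))[0,0]
    r=R.T@np.array([*p,1]);o=-R.T@t
    return o+r*((z-o[2])/r[2] if z is not None else d)
E
python3 - <<'E'
from h import *
a,_=snap('scene');b,_=snap('side')
cv2.imwrite('pics/a.png',cv2.resize(a,(768,576)));cv2.imwrite('pics/b.png',cv2.resize(b,(768,576)))
print(state())
E
```

```text
pics
{'t': 0.1, 'qpos': array([-0.14946485,  0.426657  ,  0.07385008,  1.60653969, -0.03412338,
        1.11084718, -0.06709012]), 'dq': array([ 0.00091225, -0.00186579,  0.00064831, -0.00052912,  0.00054486,
       -0.00080379, -0.00281771]), 'joint_torque': array([ 8.83693836e-03, -9.37480974e+01,  3.67656559e+00, -4.55044663e+01,
       -4.87404736e-02,  1.68144610e-02,  1.07460426e-04]), 'tcp_pos': array([ 6.74586219e-01, -4.32326131e-05,  2.04855338e-01]), 'eef_rot': array([-3.99629274e-04,  7.07129466e-01,  7.07083845e-01, -4.42341702e-04]), 'contact_force': array([ 0.1398789 ,  0.39117608, -1.46562   ]), 'ft_torque': array([ 0.01244307, -0.05363917, -0.02908077]), 'grasp_force': 0.0, 'grip_width': 1.0004031805956006}
```

View pics/a.png

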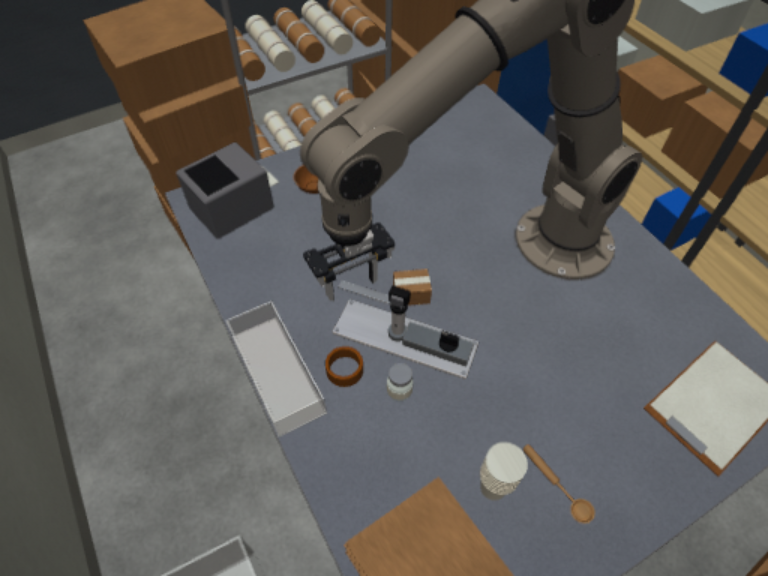

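View pics/b.png

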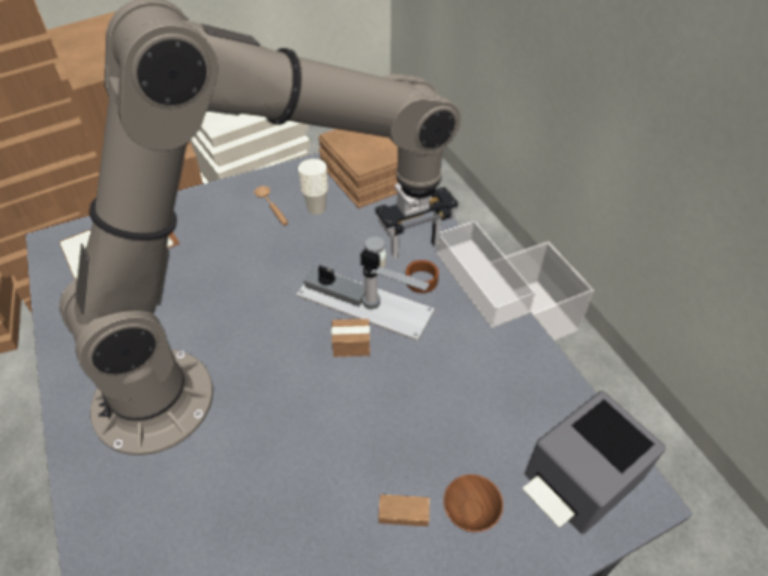

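The scene view shows the handle at about (399,298), the knob at (449,341) and the plate corners at (346,304), (478,343), (466,374) and (334,331). The jar and carton sit either side of the mast. I'll enlarge both views in one picture.

```bash
python3 - <<'E'
from h import *
a=np.load('pics/scene.npz')['im'];b=np.load('pics/side.npz')['im']
A=cv2.resize(a[180:280,212:332],None,fx=5,fy=5,interpolation=2)[:, :]
B=cv2.resize(b[140:240,190:310],None,fx=5,fy=5,interpolation=2)
A=cv2.resize(a[180:280,215:325],(660,600),interpolation=2);cv2.imwrite('pics/c.png',A) # x6
cv2.imwrite('pics/d.png',cv2.resize(b[145:245,190:300],(660,600),interpolation=2))
E
```

```text
(no output)
```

View pics/c.png

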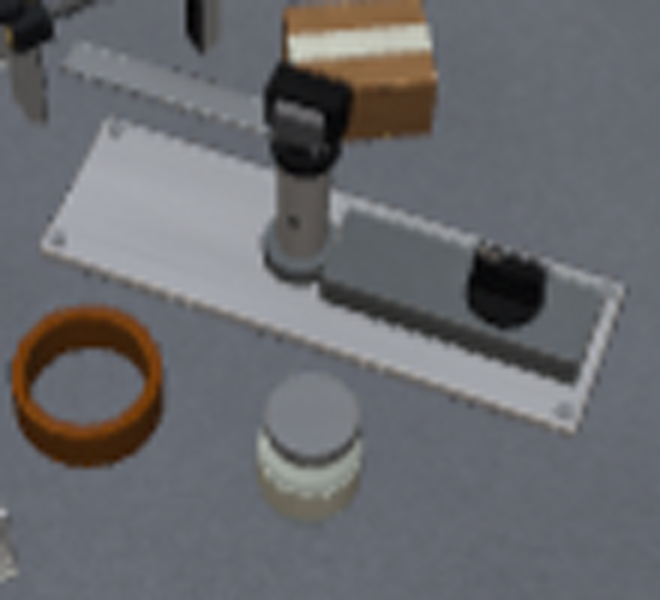

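View pics/d.png

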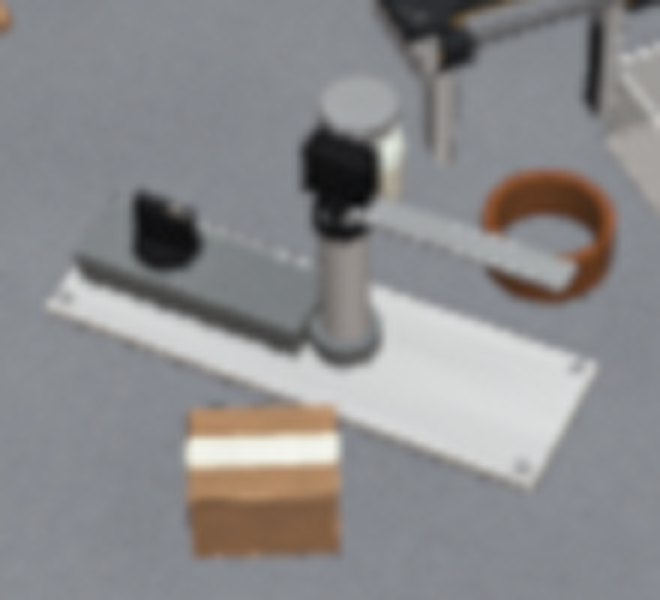

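Crop c shows the plate corners at (108,120), (622,287), (575,430) and (42,248). Crop d shows them at (48,303), (595,367) and (533,488). In both, the button faces the jar.

```bash
python3 - <<'E'
from h import *
f=lambda n,u,v,z:pix(n,u/6+(215 if n=='scene' else 190),v/6+(180 if n=='scene' else 145),z)
ob=[];loc=[]
for n,u,v,x,y in [('scene',108,121,155,-55),('scene',621,288,-195,-55),('scene',575,429,-195,55),('scene',43,248,155,55),('side',49,303,-195,-55),('side',594,367,155,55),('side',532,487,155,-55)]:
    p=f(n,u,v,.012);print(n,x,y,p[:2].round(4));ob.append(p[:2]);loc.append((x/1e3,y/1e3))
# side: decide labels afterwards
for n,u,v,z in [('scene',308,90,.192),('scene',297,118,.172),('side',340,140,.192),('scene',505,262,.083),('side',165,205,.083),('scene',70,58,.148),('side',565,275,.148),('scene',313,420,.085),('side',360,105,.085),('side',188,408,.06),('side',338,406,.06),('side',190,497,.06),('side',338,497,.06),('scene',88,330,.04)]:
    print(n,u,v,f(n,u,v,z).round(4))
L=np.array(loc);O=np.array(ob)
for S in ([0,1,2,3],[4,5,6],range(7)):
    S=list(S);l=L[S]-L[S].mean(0);o=O[S]-O[S].mean(0);H=l.T@o
    y=np.arctan2(H[0,1]-H[1,0],H[0,0]+H[1,1]);R=np.array([[np.cos(y),-np.sin(y)],[np.sin(y),np.cos(y)]])
    t=O[S].mean(0)-R@L[S].mean(0);print('yaw',y,'org',t,'knob',t+R@[-.13,0],'res',np.abs(O[S]-L[S]@R.T-t).max())
E
```

```text
scene 155 -55 [ 0.639  -0.0996]
scene -195 -55 [0.4187 0.1656]
scene -195 55 [0.4981 0.2331]
scene 155 55 [ 0.7187 -0.0324]
side -195 -55 [0.4163 0.1555]
side 155 55 [ 0.716  -0.0447]
side 155 -55 [ 0.6356 -0.1139]
scene 308 90 [0.583  0.0528 0.192 ]
scene 297 118 [0.5904 0.0543 0.172 ]
side 340 140 [0.5806 0.0462 0.192 ]
scene 505 262 [0.5016 0.1487 0.083 ]
side 165 205 [0.4979 0.141  0.083 ]
scene 70 58 [ 0.6767 -0.0619  0.148 ]
side 565 275 [ 0.6723 -0.0722  0.148 ]
scene 313 420 [0.6525 0.1852 0.085 ]
side 360 105 [0.6491 0.1707 0.085 ]
side 188 408 [ 0.4547 -0.0035  0.06  ]
side 338 406 [ 0.5381 -0.0406  0.06  ]
side 190 497 [ 0.4307 -0.0669  0.06  ]
side 338 497 [ 0.5099 -0.1037  0.06  ]
scene 88 330 [0.7266 0.0489 0.04  ]
yaw -0.8768641990821887 org [0.58139738 0.05128031] knob [0.49825394 0.15121614] res 0.004285863607162765
yaw -0.8892799405082625 org [0.57936357 0.04030015] knob [0.49746729 0.14126054] res 0.003747900713061525
yaw -0.8847018477537334 org [0.58037564 0.04649788] knob [0.49801801 0.14708228] res 0.008665608065224678
```

The two cameras disagree by about 10 mm in y, so the wrist camera will settle it. I'm rising, then moving towards the knob.

servo_tool(rows=[0,0,-80,0,0,0,0,0,0,-100,0,0,0,0,0,0,-110,0,0,0,0,115,-150,-110,0,0,-0.65,0,115,-150,-110,0,0,-0.65,0,115,-150,-110,0,0,-0.65,0,115,-150,-110,0,0,-0.65,0,115,-150,-110,0,0,-0.65,0,115,-150,-110,0,0,-0.65,0,115,-150,-110,0,0,-0.65,0,115,-150,-110,0,0,-0.65,0])

```text
t: 1.02
tcp_pos: [0.5254, 0.1143, 0.3155]
eef_rot: [0.0, 0.446, 0.895, -0.0]
contact_force: [0.5, 0.3, -0.4]
grip_width: 0.998
grasp_force: 0.0
```

```bash
python3 - <<'E'
from h import *
from scipy.spatial.transform import Rotation as Ro
s=state();im,d=snap('wrist');np.savez('pics/wp.npz',p=s['tcp_pos'],q=s['eef_rot'])
cv2.imwrite('pics/w.png',cv2.resize(im,(768,576)))
c=camera_params('wrist');print(s['tcp_pos'],s['eef_rot'],c['tool_from_camera'])
T=np.array(c['tool_from_camera']);R=Ro.from_quat(np.roll(s['eef_rot'],-1)).as_matrix()
for P in [(.498,.147,.083),(.58,.046,.192)]:
    X=np.linalg.inv(T)@np.r_[R.T@(np.array(P)-s['tcp_pos']),1];print(cv2.projectPoints(X[:3],np.zeros(3),np.zeros(3),np.array(c['intrinsics']),np.array(c['dist']))[0].ravel()*1.5,X[2])
E
```

```text
[0.52541791 0.1143333  0.3154686 ] [ 1.08361187e-04  4.45566180e-01  8.95248995e-01 -6.67971775e-05] [[-4.99845384e-04 -9.67623541e-01 -2.52397371e-01  7.20406503e-02]
 [ 9.99999870e-01 -5.07842884e-04 -3.34575142e-05  2.20144574e-04]
 [-9.58039303e-05 -2.52397355e-01  9.67623670e-01 -1.79293399e-01]
 [ 0.00000000e+00  0.00000000e+00  0.00000000e+00  1.00000000e+00]]
[382.92415986 189.08178795] 0.405838108523804
[389.35105582 405.00261093] 0.33322183479350803
```

View pics/w.png

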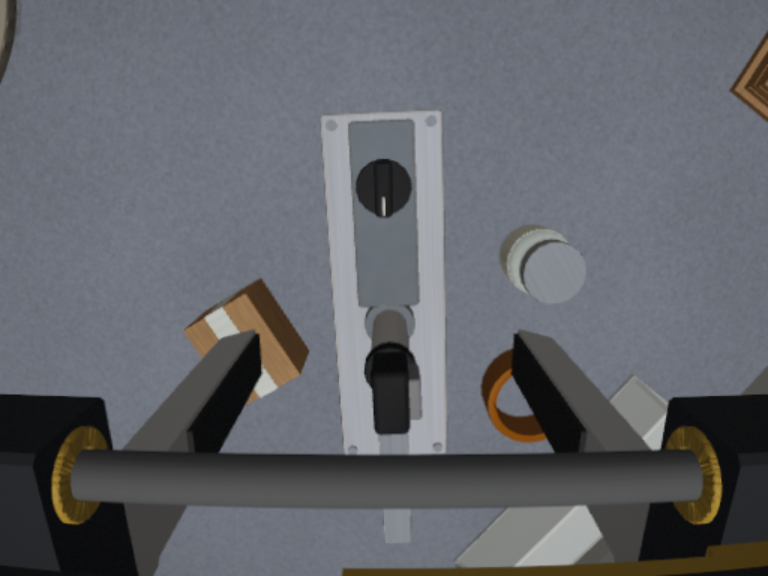

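The wrist view shows the knob bar centre at (384,187), nearly vertical in the picture. The handle top is at about (391,405), and the plate corners are at (321,116), (441,111), (345,452) and (446,452).

```bash
cat >> h.py <<'E'
from scipy.spatial.transform import Rotation as Ro
def wpix(u,v,z,p,q):
    c=camera_params('wrist');T=np.array(c['tool_from_camera']);R=Ro.from_quat(np.roll(q,-1)).as_matrix()
    a=cv2.undistortPoints(np.array([[[u,v]]],float),np.array(c['intrinsics']),np.array(c['dist']))[0,0]
    o=p+R@T[:3,3];r=R@T[:3,:3]@np.array([*a,1]);X=o+r*(z-o[2])/r[2];return X,R.T@(X-p)
E
python3 - <<'E'
from h import *
w=np.load('pics/wp.npz')
Y=lambda a,b:np.arctan2(*(b-a)[1::-1])
g=lambda u,v,z:wpix(u/1.5,v/1.5,z,w['p'],w['q'])
for n,u,v,z in [('bar',384,187,.083),('bar0',384,161,.083),('bar1',384,214,.083),('handle',391,400,.192),('c1',321,116,.012),('c2',441,111,.012),('lockc',385,212,.042),('blade end',397,542,.148)]:
    X,t=g(u,v,z);print(n,X.round(4),'tool mm',(t*1e3).round(1))
C=lambda u,v:g(u,v,.012)[0]
print('yawL',Y(C(321,116),C(343.5,452)),'yawR',Y(C(441,111),C(446,452)),'cross',Y(C(321,116),C(441,111))-np.pi/2,'bar',Y(g(384,161,.083)[0],g(384,214,.083)[0]))
m=(C(321,116)+C(441,111))/2;y=-.88
print('knob from corners',m[:2]+.065*np.array([np.cos(y),np.sin(y)]),'mast',m[:2]+.195*np.array([np.cos(y),np.sin(y)]))
E
```

```text
bar [0.4977 0.1488 0.083 ] tool mm [ 44.3  -1.3 232.5]
bar0 [0.4856 0.1649 0.083 ] tool mm [ 64.4  -1.3 232.5]
bar1 [0.5105 0.1318 0.083 ] tool mm [ 23.   -1.4 232.5]
handle [0.5787 0.0495 0.192 ] tool mm [-83.8   3.4 123.5]
c1 [0.4169 0.1615 0.012 ] tool mm [103.1 -58.2 303.4]
c2 [0.5003 0.2298 0.012 ] tool mm [107.3  49.6 303.4]
lockc [0.513  0.1297 0.042 ] tool mm [ 19.8  -0.6 273.5]
blade end [ 0.6752 -0.0687  0.148 ] tool mm [-236.2    9.1  167.5]
yawL -0.8857092527609532 yawR -0.8815879158016815 cross -0.8842818845315233 bar -0.924952681801603
knob from corners [0.50003404 0.14554488] mast [0.58286369 0.04534882]
```

servo_tool(rows=[43,-1,-5,0,0,0,0,43,-1,40,0,0,0,0,43,-1,80,0,0,0,0,43,-1,120,0,0,0,0.3,43,-1,160,0,0,0,0.4,43,-1,200,0,0,0,0.4,43,-1,230,0,0,0,0.4,43,-1,250,0,0,0,0.4,43,-1,255,0,0,0,0.4,43,-1,255,0,0,0,0.7,43,-1,255,0,0,0,1,43,-1,255,0,0,0,1,43,-1,255,0,0,0,1,43,-1,255,0,0,0,1,43,-1,255,0,0,0,1,43,-1,255,0,0,0,1], squeeze=25)

```text
t: 2.4
tcp_pos: [0.4972, 0.1478, 0.0608]
eef_rot: [-0.0, 0.444, 0.896, -0.001]
contact_force: [-8.8, -6.4, 19.6]
grip_width: 0.147
grasp_force: 25.1
```

Opening is 13.8 mm, so the bar is gripped. Now I turn it clockwise.

servo_tool(rows=[0,0,0,0,0,0.1,1,0,0,0,0,0,0.2,1,0,0,0,0,0,0.3,1,0,0,0,0,0,0.4,1,0,0,0,0,0,0.5,1,0,0,0,0,0,0.6,1,0,0,0,0,0,0.7,1,0,0,0,0,0,0.8,1,0,0,0,0,0,0.9,1,0,0,0,0,0,1,1,0,0,0,0,0,1.08,1,0,0,0,0,0,1.08,1,0,0,0,0,0,1.08,1,0,0,0,0,0,1.08,1,0,0,0,0,0,1.08,1])

```text
t: 3.65
tcp_pos: [0.4974, 0.1478, 0.0609]
eef_rot: [-0.0, 0.842, 0.54, -0.001]
contact_force: [-6.8, -4.6, 13.1]
grip_width: 0.148
grasp_force: 25.0
```

servo_tool(rows=[0,0,0,0,0,0,0.5,0,0,0,0,0,0,0.5,0,0,0,0,0,0,0.5,0,0,0,0,0,0,0.5,0,0,-40,0,0,0,0.4,0,0,-80,0,0,0,0.2,0,0,-120,0,0,0,0,0,0,-160,0,0,0,0,0,0,-200,0,0,0,0,0,0,-240,0,0,-0.15,0,0,0,-255,0,0,-1.04,0,0,0,-255,0,0,-1.04,0,0,0,-255,0,0,-1.04,0,0,0,-255,0,0,-1.04,0,0,0,-255,0,0,-1.04,0,0,0,-255,0,0,-1.04,0,0,0,-255,0,0,-1.04,0,0,0,-255,0,0,-1.04,0,0,0,-255,0,0,-1.04,0,0,0,-255,0,0,-1.04,0])

```text
t: 5.32
tcp_pos: [0.4981, 0.1486, 0.3155]
eef_rot: [-0.0, 0.463, 0.886, -0.0]
contact_force: [-0.0, 0.8, -0.5]
grip_width: 0.997
grasp_force: 0.0
```

```bash
python3 - <<'E'
from h import *
s=state();im,d=snap('wrist');np.savez('pics/wp.npz',p=s['tcp_pos'],q=s['eef_rot'])
cv2.imwrite('pics/w2.png',cv2.resize(im,(768,576)))
R=Ro.from_quat(np.roll(s['eef_rot'],-1)).as_matrix();print(s['tcp_pos'],np.arctan2(R[1,0],R[0,0])-np.pi)
for P in [(.581,.047,.192),(.498,.1475,.083)]: print((R.T@(np.array(P)-s['tcp_pos'])*1e3).round(1))
E
```

```text
[0.49814756 0.14858022 0.31545193] -0.9628881157071567
[-130.7   10.   123.4]
[ -0.8  -0.7 232.5]
```

View pics/w2.png

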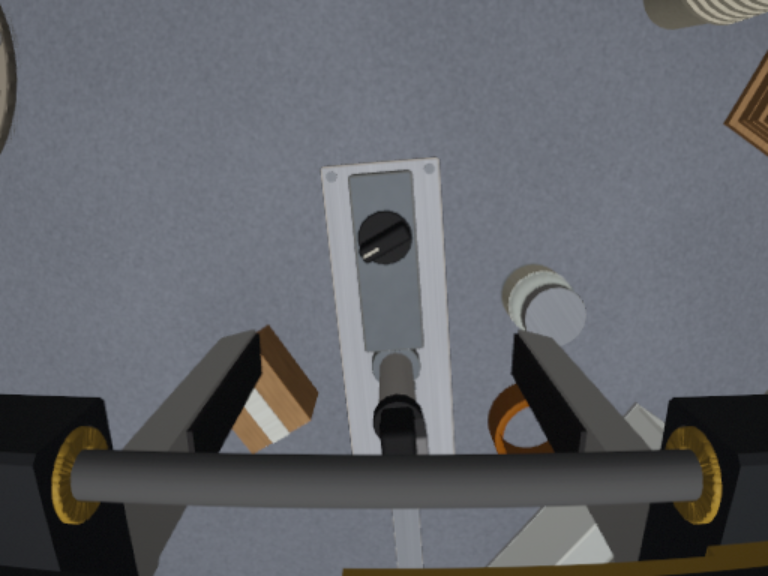

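The bar is turned about 60° (≈1.05 rad), so it is past the click. Next I go over the handle, descend and squeeze.

servo_tool(rows=[-40,3,0,0,0,-0.04,0,-80,6,0,0,0,-0.08,0,-115,9,0,0,0,-0.08,0,-130,10,0,0,0,-0.08,0,-130,10,0,0,0,-0.08,0,-130,10,30,0,0,-0.08,0,-130,10,60,0,0,-0.08,0.2,-130,10,90,0,0,-0.08,0.3,-130,10,120,0,0,-0.08,0.3,-130,10,145,0,0,-0.08,0.3,-130,10,161,0,0,-0.08,0.3,-130,10,161,0,0,-0.08,0.3,-130,10,161,0,0,-0.08,0.3])

```text
t: 6.45
tcp_pos: [0.5803, 0.0483, 0.1543]
eef_rot: [-0.001, 0.427, 0.904, -0.0]
contact_force: [0.6, 0.2, -0.1]
grip_width: 0.697
grasp_force: 0.0
```

```bash
python3 - <<'E'
from h import *
s=state();im,d=snap('wrist');cv2.imwrite('pics/w3.png',cv2.resize(im,(768,576)))
print(s['tcp_pos'],s['contact_force'])
E
```

```text
[0.58034465 0.04829106 0.15434062] [ 0.64521906  0.17401611 -0.0864968 ]
```

View pics/w3.png

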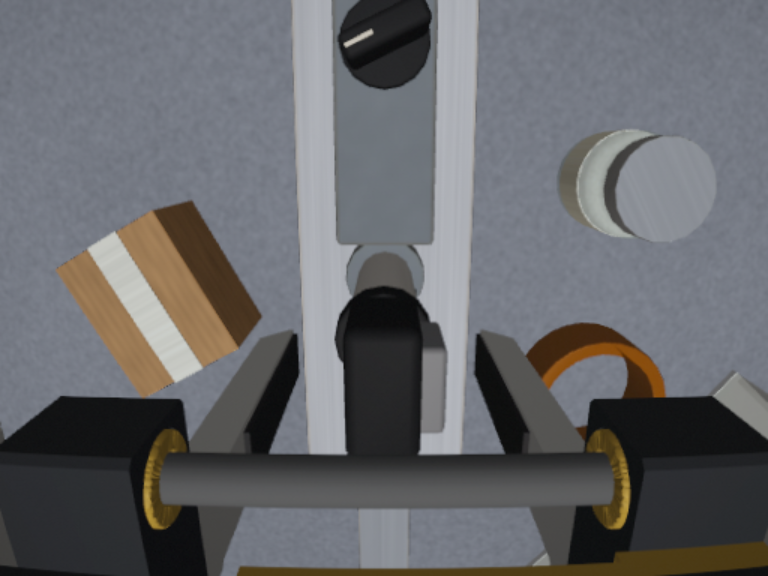

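The handle sits centred between the fingers, at columns 345–420 with the button out to 445 and the fingers at 298 and 476. The knob bar is still turned. Closing now.

servo_tool(rows=[0,0,0,0,0,0,0.6,0,0,0,0,0,0,1,0,0,0,0,0,0,1,0,0,0,0,0,0,1,0,0,0,0,0,0,1,0,0,0,0,0,0,1,0,0,0,0,0,0,1,0,0,0,0,0,0,1,0,0,0,0,0,0,1], squeeze=40)

```text
t: 7.25
tcp_pos: [0.5804, 0.0473, 0.1549]
eef_rot: [-0.0, 0.427, 0.904, -0.0]
contact_force: [-7.9, -1.6, 11.5]
grip_width: 0.26
grasp_force: 40.0
```

The opening is 24.4 mm, so the button is fully in. Pulling up.

servo_tool(rows=[0,0,-8,0,0,0,1,0,0,-18,0,0,0,1,0,0,-28,0,0,0,1,0,0,-38,0,0,0,1,0,0,-48,0,0,0,1,0,0,-58,0,0,0,1,0,0,-68,0,0,0,1,0,0,-78,0,0,0,1,0,0,-88,0,0,0,1,0,0,-96,0,0,0,1,0,0,-103,0,0,0,1,0,0,-108,0,0,0,1,0,0,-110,0,0,0,1,0,0,-111,0,0,0,1,0,0,-111,0,0,0,1,0,0,-111,0,0,0,1,0,0,-111,0,0,0,1,0,0,-111,0,0,0,1])

```text
t: 8.75
tcp_pos: [0.5802, 0.0473, 0.2651]
eef_rot: [-0.001, 0.426, 0.904, -0.001]
contact_force: [-1.3, -4.4, -15.0]
grip_width: 0.261
grasp_force: 40.0
```

```bash
python3 - <<'E'
from h import *
s=state();im,d=snap('side');cv2.imwrite('pics/s2.png',cv2.resize(im[100:240,170:330],(640,560),interpolation=2))
print(s['tcp_pos'],s['contact_force'],s['grip_width'],s['grasp_force'])
E
```

```text
[0.5802374  0.04734937 0.26513614] [ -1.25521504  -4.43319563 -15.04390457] 0.2606021951864579 39.995697140693665
```

View pics/s2.png

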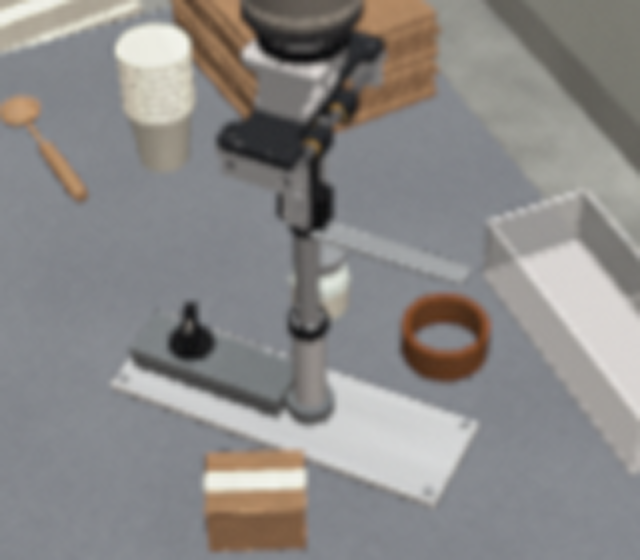

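The mast is up with the handle at about (305,205), and the knob is still turned. I'll nudge up 2 mm to confirm the hard stop.

servo_tool(rows=[0,0,-2,0,0,0,1,0,0,-2,0,0,0,1,0,0,-2,0,0,0,1,0,0,-2,0,0,0,1,0,0,-2,0,0,0,1,0,0,-2,0,0,0,1])

```text
t: 9.3
tcp_pos: [0.58, 0.0474, 0.2657]
eef_rot: [-0.001, 0.426, 0.905, -0.001]
contact_force: [4.9, -4.4, -32.6]
grip_width: 0.258
grasp_force: 40.0
```

The force rose to 33 N with only 0.6 mm of motion, so the mast is at the hard stop. Handing in.

```bash
python3 -c "
from plant import *
print(sign_off())"
```

```text
the job is handed in; nothing more can be done
None
```

I turned the knob past its click and pulled the mast up to the second stop, then handed the job in holding the handle with the button squeezed in; no verdict came back.

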